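# Register photo blocks on a copy tray and aim the camera

### The job

Get the photo blocks ready to be copied: put every block on the table face up into a bay of its own on the tray, pushed fully home so that its end is flush against the far rail and its long side flush against the bay's side stop. Also swivel and tilt the camera by its orange handle so that the lens points straight at the middle of the orange focus ball. When all that is right, press the red shutter button on the tray fully down and let it go, leaving everything in place; do not disturb the mug or the glasses case.

Things in the scene. Friction and masses are not known exactly. Their poses are not given: they have to be found in the camera images.
- tray: Grey copy tray with brown wooden stops, fixed: 190 (its x) x 360 (its y) mm, floor 8 mm thick; origin at the centre of its underside. Rail along all its far side: face at x = +35 mm, 12 mm thick, 18 mm above the floor. Three side stops along x (x -65 to +25 mm), 10 mm thick, 12 mm above the floor, 118 mm apart; each bay is on the +y side of its stop. Near and left sides are open.
- bay0 (a point): Inner corner of bay 0 (right-hand, lowest y) on the tray floor, where the planes of the rail's face (x = 0, block at x < 0) and the side stop's face (y = 0, block at y > 0) meet. Axes as the tray's. A block fully home has its length along x and its origin at (-55, +29, 0) mm here.
- bay1 (a point): Inner corner of bay 1 (middle) on the tray floor, where the planes of the rail's face (x = 0, block at x < 0) and the side stop's face (y = 0, block at y > 0) meet. Axes as the tray's. A block fully home has its length along x and its origin at (-55, +29, 0) mm here.
- bay2 (a point): Inner corner of bay 2 (left-hand, highest y) on the tray floor, where the planes of the rail's face (x = 0, block at x < 0) and the side stop's face (y = 0, block at y > 0) meet. Axes as the tray's. A block fully home has its length along x and its origin at (-55, +29, 0) mm here.
- photo0: Photo block 0: wooden block with a print on top (blue sky, green land, yellow sun), 110 (its x) x 58 (its y) x 24 mm high, about 0.16 kg, loose; origin at the centre of its underside, z up out of the picture. Two or three of the three blocks are present (None from the start: absent).
- photo1: Photo block 1: wooden block with a print on top (orange sky, dark land, red sun), 110 (its x) x 58 (its y) x 24 mm high, about 0.16 kg, loose; origin at the centre of its underside, z up out of the picture. Two or three of the three blocks are present (None from the start: absent).
- photo2: Photo block 2: wooden block with a print on top (grey sky, brown land, white sun), 110 (its x) x 58 (its y) x 24 mm high, about 0.16 kg, loose; origin at the centre of its underside, z up out of the picture. Two or three of the three blocks are present (None from the start: absent).
- target_ball (a point): Centre of the orange focus ball, 40 mm across, fixed on the tray behind the middle of the rail, 38 mm above the table (top at 58 mm).
- camera_stand: The camera's stand, fixed to the table: dark disc 120 mm across, 18 mm thick, with a column; origin at the centre of its underside, x is where the lens faces when the swivel reads 0. The swivel axis is vertical through the origin; the tilt axis is level, crosses it 140 mm above the table and turns with the swivel.
- camera_swivel (a joint): Swivel angle of the camera about the vertical axis, rad, positive anticlockwise seen from above, range -1.6 to 1.6; held by friction (0.2 N m), stays where it is left.
- camera_tilt (a joint): Tilt angle of the camera, rad, positive is lens down, 0 is level, range -0.6 to 0.8; held by friction (0.3 N m), stays where it is left.
- camera_lens (a point): Centre of the lens's front glass (lens 60 mm across), 67.5 mm ahead of the tilt axis and 50 mm above it when level. Its x axis is the way the lens looks, y to the camera's left, z up. The camera body is black, 45 deep x 120 wide x 80 mm high, spanning 10 to 90 mm above the tilt axis.
- camera_handle (a point): Centre of the orange handle bar on top of the camera: 90 mm long along the lens direction, 18 mm wide, 18 mm high, on a central post 14 mm wide; it lies 135 mm above the tilt axis when level (36 mm of free height between bar and camera body). Same axes as camera_lens. It turns and tilts with the camera.
- shutter (a joint): Travel of the red shutter button, m: 0 up, 0.006 fully down; its spring takes 4 N to push fully down and brings it back up.
- shutter_top (a point): Centre of the top of the red shutter button (26 mm across, in a black housing), on the strip of the tray behind the rail, 110 mm to the tray's +y of the focus ball. Pressed straight down.
- mug: White mug, 80 mm across, 95 mm high; bystander.
- case: Blue glasses case, 160 x 62 x 36 mm; bystander.

How it is judged:
On the way, in this order (a step that is already met when the one before it is completed fails the run):
1. every block is home in its bay and the lens is aimed at the ball (((x of photo0 in the frame of bay0 between -0.058 and -0.052 m and y of photo0 in the frame of bay0 between 0.026 and 0.032 m and z of photo0 in the frame of bay0 between -0.003 and 0.003 m and angle between the x axis of photo0 and the x axis of bay0, either way round below 0.035 rad) or (x of photo0 in the frame of bay1 between -0.058 and -0.052 m and y of photo0 in the frame of bay1 between 0.026 and 0.032 m and z of photo0 in the frame of bay1 between -0.003 and 0.003 m and angle between the x axis of photo0 and the x axis of bay1, either way round below 0.035 rad) or (x of photo0 in the frame of bay2 between -0.058 and -0.052 m and y of photo0 in the frame of bay2 between 0.026 and 0.032 m and z of photo0 in the frame of bay2 between -0.003 and 0.003 m and angle between the x axis of photo0 and the x axis of bay2, either way round below 0.035 rad)) and angle between each of photo0, photo1, photo2's own z axis and vertical below 0.06 rad and linear speed of each of photo0, photo1, photo2 below 0.02 m/s and ((x of photo1 in the frame of bay0 between -0.058 and -0.052 m and y of photo1 in the frame of bay0 between 0.026 and 0.032 m and z of photo1 in the frame of bay0 between -0.003 and 0.003 m and angle between the x axis of photo1 and the x axis of bay0, either way round below 0.035 rad) or (x of photo1 in the frame of bay1 between -0.058 and -0.052 m and y of photo1 in the frame of bay1 between 0.026 and 0.032 m and z of photo1 in the frame of bay1 between -0.003 and 0.003 m and angle between the x axis of photo1 and the x axis of bay1, either way round below 0.035 rad) or (x of photo1 in the frame of bay2 between -0.058 and -0.052 m and y of photo1 in the frame of bay2 between 0.026 and 0.032 m and z of photo1 in the frame of bay2 between -0.003 and 0.003 m and angle between the x axis of photo1 and the x axis of bay2, either way round below 0.035 rad)) and ((x of photo2 in the frame of bay0 between -0.058 and -0.052 m and y of photo2 in the frame of bay0 between 0.026 and 0.032 m and z of photo2 in the frame of bay0 between -0.003 and 0.003 m and angle between the x axis of photo2 and the x axis of bay0, either way round below 0.035 rad) or (x of photo2 in the frame of bay1 between -0.058 and -0.052 m and y of photo2 in the frame of bay1 between 0.026 and 0.032 m and z of photo2 in the frame of bay1 between -0.003 and 0.003 m and angle between the x axis of photo2 and the x axis of bay1, either way round below 0.035 rad) or (x of photo2 in the frame of bay2 between -0.058 and -0.052 m and y of photo2 in the frame of bay2 between 0.026 and 0.032 m and z of photo2 in the frame of bay2 between -0.003 and 0.003 m and angle between the x axis of photo2 and the x axis of bay2, either way round below 0.035 rad)) and x of target_ball in the frame of camera_lens above 0.05 m and y of target_ball in the frame of camera_lens between -0.03 and 0.03 m and z of target_ball in the frame of camera_lens between -0.03 and 0.03 m and velocity of joint camera_swivel between -0.05 and 0.05 rad/s and velocity of joint camera_tilt between -0.05 and 0.05 rad/s), for 0.2 s.
2. then the shutter button is pressed down (value of joint shutter above 0.0045 m), for 0.02 s.
At the end, for the whole second after the job is handed in: Each block present lies flat, face up, at rest in a bay of its own, within 3 mm (each way) of touching rail and side stop, square within 0.035 rad, either way round; the ball is ahead of the lens, its centre within 30 mm of the lens's axis sideways and up-down; button up (all of step 1 and value of joint shutter below 0.002 m).
It fails at once if the mug is moved more than 3 cm (distance of mug from where it was at the start of the episode above 0.03 m).
It fails at once if the case is moved more than 3 cm (distance of case from where it was at the start of the episode above 0.03 m).
Of photo0, photo1, photo2 only 2 to 3 are there at a start; the rules pass over those that are not, and their reading is None.
At some moment in a run one of photo0, photo1, photo2 may be knocked a few centimetres aside while the robot is not near it.
It also fails if it takes over 210 s, if anything falls off the work surface, if the arm or the gripper's body presses on something with over 40 N, if the wrist force passes 120 N, or if a joint passes its speed limit or range.

### The arm

A 6-joint arm with a two-finger parallel gripper is mounted at the origin on the work surface. World frame = base frame: x ahead of the robot, y to its left, z up, the work surface at z = 0. Lengths are in m, angles in rad, forces in N, time in s.
With the tool pointing down it reaches from about 0.375 to 0.9 m from the base axis. Payload 3.1 kg.
Tool frame: the origin (TCP) lies where the fingers leave the gripper's body, on its centre line; the fingertips stand 70 mm ahead of it and the grasp point (between the pads) lies 51 mm ahead of it (robot.finger_overhang is the distance from the TCP to the fingertips, in m); z points along the fingers, y is the line along which they close (so a half turn about z gives the same grasp; the last joint's range is limited). The gripper opens to 87 mm and grips with 3 to 60 N. Pads are 19 mm wide; open, the fingers measure 117 mm over their backs; the gripper's body (75 mm by 190 mm) begins 51 mm behind the grasp point.
Start: joints at [1.089, 0.527, 1.433, -0, 1.181, -0.178], TCP at [0.187, 0.596, 0.292] pointing down, gripper open.
Joint ranges: [-3.08, 3.08], [-0.75, 2.2], [0.22, 2.44], [-1.43, 4.57], [0, 2.65], [-2.85, 2.85]. Speed limits (rad/s): [2.79, 2.79, 3.14, 3.14, 3.14, 3.14].

### API

Orientations are given as a unit quaternion [x, y, z, w].
In Python, from workcell import readout, optics, order, robot gives the robot as it stands. The module is installed in compiled form; this text tells all that it offers.
- The arm moves only by the shell command python3 -m handwheel 'ROWS' [FORCE]. ROWS is text: rows parted by semicolons, each of 7 numbers parted by spaces: the opening, from 0 (shut) to 1 (fully open), then the shift along the tool's x, y, z as a fraction of full scale, then the turn, a rotation vector about the tool's x, y, z as a fraction of full scale. A call has 1 to 12 rows; each row is the pose to reach, as a shift and turn from the pose commanded when the call began, along the tool's axes at that moment; what a row does not reach only later rows make up. Full scale, the value 1, is 500 mm for a shift and pi/2 rad for a turn. A row lasts 1/8 s, in which the tool goes at most 62.5 mm and 10.7 degrees, less where a joint would pass 70% of its speed; a pose out of reach is approached as far as the arm can. A call with a number of a shift or a turn outside -1 to 1 is refused whole. A call with a gripper value outside its range is refused whole. The fingers move at their own pace and stop on an object; FORCE is the grip in N (left out, the last holds). Time passes only in rows, so rows that repeat a pose let the fingers close. It gives the time, the measured TCP pose, the force, the opening and the grip force at its end, in the units of the state.
- readout.sense(): the state, without advancing time (a new reading comes with each control period).
- optics.read_camera(name): name is "scene" or "top" or "wrist"; returns a dict with "frame" (420x560x3 uint8, blue, green, red), "z_map" (420x560 float32, m along the optical axis (not along the pixel's ray), 0 where there is no reading), "fov_y" (degrees; the focal length in pixels is half the picture's height over the tangent of half this angle, whatever the lens; pixels are square), "cx", "cy" (the principal point, pixels), "origin" and "orientation" of the camera in the world. Camera axes: x right, y down, z forward; pixel columns grow to the right and rows downward; lengths in m; the calibration is good to about 2 mm. A picture is of the moment at which its call begins.
- order.sign_off(): hands the job in; it is judged then, once.
The state is a dict: "t": time; "q": joint angles; "joint_velocities": joint speeds; "effort": joint torques, N m; "tool_pos": TCP position; "ee_rot": TCP orientation; "wrist_force": force on the tool from outside, world axes, zero at the start; "ft_torque": the same for the moment, N m; "grip_width": finger opening in m; "finger_force": force on a finger pad.
Only numpy, scipy, OpenCV 4.12 (cv2) and the standard library are available. Lean on these libraries where they do the work, as an engineer would, in place of code of your own. Each camera call takes 0.05 s, during which the arm holds its last target. There are 200 camera calls.

## Working session

There is one attempt and no reset: what is moved stays moved. The work goes in short steps, Python scripts to look and compute and a shell command to move; the robot and the scene stay as the last step left them, time stands still between calls to the robot, and variables do not carry over. Pictures are saved under pics/ and viewed, at most 14 in all, crops included, and the job is handed in when it is done.

```bash
mkdir -p pics; cat > h.py <<'E'
import numpy as np, cv2
from workcell import readout, optics, order, robot
from scipy.spatial.transform import Rotation as R
def cam(n,save=None):
    c=optics.read_camera(n)
    if save: cv2.imwrite('pics/'+save,c['frame'])
    np.savez('/tmp/'+n+'.npz',**{k:np.asarray(v) for k,v in c.items()})
    return c
def load(n): return {k:v for k,v in np.load('/tmp/'+n+'.npz').items()}
def pts(c):
    f=210/np.tan(np.radians(c['fov_y'])/2); v,u=np.mgrid[:420,:560]; z=c['z_map']
    p=np.stack([(u-c['cx'])/f*z,(v-c['cy'])/f*z,z],-1)
    return p@R.from_quat(c['orientation']).as_matrix().T+c['origin']
def st():
    s=readout.sense(); print('t',s['t'],'pos',np.round(s['tool_pos'],4),'R',np.round(R.from_quat(s['ee_rot']).as_matrix(),3).tolist(),'F',np.round(s['wrist_force'],1),'g',s['grip_width']); return s
E
python3 - <<'E'
from h import *
s=st(); print(np.round(s['q'],3))
for n in('scene','top','wrist'):
    c=cam(n,n+'0.png'); print(n,c['origin'],c['orientation'],c['fov_y'],c['cx'],c['cy'])
E
```

```text
t 0.0 pos [0.1867 0.5959 0.2913] R [[-0.954, 0.299, -0.001], [0.299, 0.954, -0.002], [0.0, -0.002, -1.0]] F [ 0.1  0.5 -0.3] g 0.08686317513579178
[ 1.089  0.528  1.434  0.     1.181 -0.178]
scene [ 1.1376143  -0.77149714  0.81001023] [ 0.82123497  0.3113075  -0.16898141 -0.44733214] 55.678764220587425 282.06527549365416 224.04880986421816
top [ 0.30315819 -0.03646645  1.25799392] [-0.70221318  0.70577533 -0.07462209  0.05665145] 57.33626018266116 282.30738060837683 211.2080041350067
wrist [0.10703286 0.622358   0.38330439] [0.79630777 0.58492971 0.09059909 0.12467148] 59.01001375367652 278.5485446275247 205.2797585241036
```

View pics/top0.png

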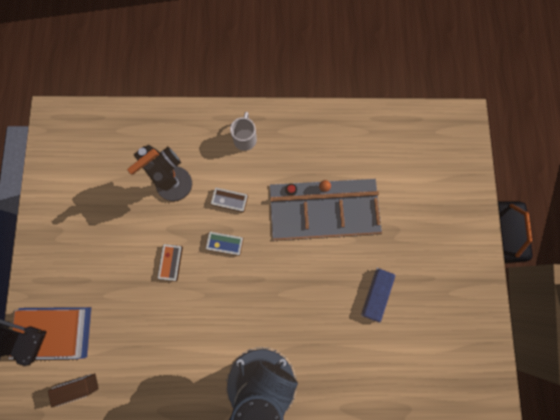

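View pics/scene0.png

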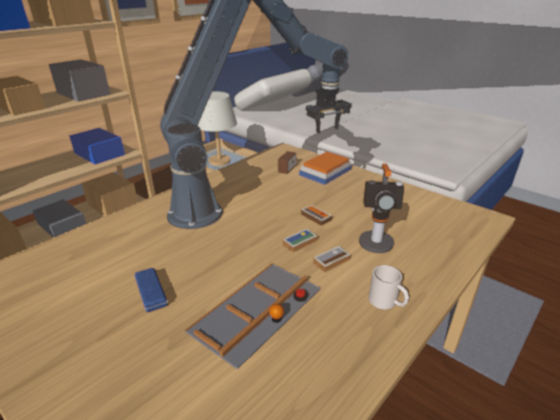

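Top view: three blocks, all face up: grey (229,200), green/blue (225,244), orange (169,263). The tray is at (325,210) with its rail on the far side, the ball at (325,186) and the button at (291,189). The stand is at (173,184), handle at (143,160), mug at (244,133), case at (378,296).

```bash
cat >> h.py <<'E'
def blocks(c,show=True,zlo=0.017,zhi=0.045,lim=(200,420,100,400)):
    """flat-topped things about 24 (table) or 32 (tray) mm high: minAreaRect on world grid"""
    p=pts(c); out=[]
    m=((p[...,2]>zlo)&(p[...,2]<zhi)&(c['z_map']>0)).astype(np.uint8)
    n,l,s,ce=cv2.connectedComponentsWithStats(m)
    for i in range(1,n):
        if s[i,4]<150: continue
        q=p[l==i]; (x,y),(w,h),a=cv2.minAreaRect((q[:,:2]*1000).astype(np.float32))
        if w<h: w,h,a=h,w,a-90
        a=(a+90)%180-90
        out.append((x,y,w,h,a)); print('px',np.round(ce[i]),'xy',round(x,1),round(y,1),'wh',round(w),round(h),'ang',round(a,1),'z',round(np.median(q[:,2])*1000,1),'n',s[i,4])
    return out
E
python3 - <<'E'
from h import *
c=load('top'); blocks(c); p=pts(c)
print('--scene'); d=load('scene'); blocks(d); ps=pts(d)
for n,img,P in(('top',c['frame'],p),('scene',d['frame'],ps)):
    hsv=cv2.cvtColor(img,cv2.COLOR_BGR2HSV)
    m=((hsv[...,1]>190)&(hsv[...,2]>120)&((hsv[...,0]<12)|(hsv[...,0]>172))).astype(np.uint8)
    k,l,s,ce=cv2.connectedComponentsWithStats(m)
    for i in range(1,k):
        if s[i,4]>15: print(n,np.round(ce[i]),s[i,4],np.round(np.median(P[l==i],0),3),np.round(np.max(P[l==i],0),3),np.round(np.min(P[l==i],0),3))
for u,v in[(173,184),(180,195),(269,188),(377,180),(382,237),(274,240),(305,215),(342,213),(376,211),(306,228),(244,133),(320,220)]: print((u,v),np.round(p[v,u],3))
def up(img,x0,x1,y0,y1,k): return cv2.resize(img[y0:y1,x0:x1],None,fx=k,fy=k,interpolation=cv2.INTER_CUBIC)
cv2.imwrite('pics/tcrop.png',up(c['frame'],125,385,110,290,3)); cv2.imwrite('pics/scrop.png',up(d['frame'],340,420,150,260,5))
E
```

```text
px [177. 186.] xy 623.0 281.2 wh 116 89 ang -42.5 z 18.9 n 368
px [318. 195.] xy 607.2 -208.0 wh 356 56 ang -86.7 z 25.3 n 545
px [229. 199.] xy 575.9 105.1 wh 110 59 ang 77.2 z 23.6 n 589
px [224. 243.] xy 431.8 118.2 wh 111 58 ang 79.4 z 23.8 n 622
px [170. 262.] xy 372.2 289.9 wh 110 60 ang -6.3 z 23.7 n 657
px [378. 295.] xy 265.7 -370.1 wh 160 65 ang -21.1 z 34.6 n 1053
px [ 74. 327.] xy 160.9 637.1 wh 213 147 ang 89.5 z 26.7 n 563
--scene
px [265.  75.] xy -1342.5 1927.4 wh 1354 86 ang 89.1 z 31.4 n 355
px [459.  85.] xy -123.8 2589.6 wh 1733 94 ang 0.5 z 30.8 n 806
px [155.  77.] xy -1993.8 1154.9 wh 452 71 ang 89.2 z 30.7 n 162
px [279.  90.] xy -889.8 1607.3 wh 696 253 ang 66.4 z 31.9 n 250
px [218. 124.] xy -668.2 712.9 wh 234 91 ang 65.9 z 31.2 n 185
px [325. 172.] xy 211.5 604.4 wh 251 135 ang 52.8 z 28.9 n 342
px [195. 213.] xy 36.4 -32.1 wh 187 101 ang 46.2 z 30.5 n 319
px [317. 213.] xy 375.1 291.3 wh 115 64 ang -6.0 z 21.5 n 247
px [300. 238.] xy 434.8 118.6 wh 112 62 ang 78.3 z 21.9 n 336
px [332. 257.] xy 578.9 104.9 wh 113 62 ang 76.6 z 22.2 n 404
px [150. 288.] xy 270.1 -371.2 wh 161 63 ang -20.7 z 33.5 n 867
px [269. 313.] xy 610.8 -205.9 wh 364 57 ang -87.0 z 24.1 n 746
px [386. 299.] xy 812.4 45.2 wh 105 42 ang 22.5 z 30.4 n 260
scene [300. 293.] 51 [ 0.614 -0.101  0.027] [ 0.624 -0.088  0.03 ] [ 0.594 -0.11   0.017]
(173, 184) [0.588 0.251 0.173]
(180, 195) [0.592 0.268 0.015]
(269, 188) [ 0.62  -0.025 -0.002]
(377, 180) [ 0.647 -0.393  0.001]
(382, 237) [ 0.453 -0.401 -0.006]
(274, 240) [ 0.443 -0.041  0.009]
(305, 215) [ 0.523 -0.143  0.019]
(342, 213) [ 0.53  -0.266  0.019]
(376, 211) [ 0.536 -0.379  0.019]
(306, 228) [ 0.48  -0.146  0.019]
(244, 133) [0.814 0.061 0.003]
(320, 220) [ 0.509 -0.194  0.003]
```

View pics/tcrop.png

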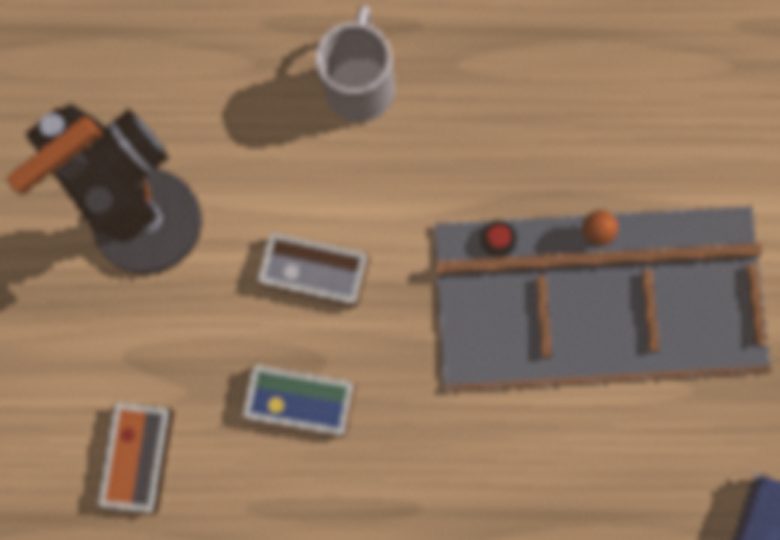

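The crop shows the camera lens looking up-right (+x, -y), with the handle running from (15,183) to (100,125). The tray stops are at x≈542, 650 and 755, the button at (499,237) and the ball at (601,228). Next I'll take a close look at the tray with the wrist camera.

```bash
cat >> h.py <<'E'
def Rd(phi):
    f=np.radians(phi); y=np.array([np.cos(f),np.sin(f),0]); z=np.array([0,0,-1.]); return np.stack([np.cross(y,z),y,z],1)
def rel(x,y,z,phi=None,Rt=None,frm=None):
    """print the shift/turn fractions from the current pose (or frm=(pos,R)) to the target"""
    if frm is None:
        s=readout.sense(); frm=(np.array(s['tool_pos']),R.from_quat(s['ee_rot']).as_matrix())
    p0,R0=frm; Rt=Rd(phi) if Rt is None else Rt
    d=R0.T@(np.array([x,y,z])-p0)/.5; r=R.from_matrix(R0.T@Rt).as_rotvec()/(np.pi/2)
    print('rel',' '.join('%.4f'%k for k in d),' '.join('%.4f'%k for k in r),'rows',np.ceil(max(np.linalg.norm(d)*8,np.linalg.norm(r)*90/10.7))); return Rt
E
python3 - <<'E'
from h import *
rel(.5,-.2,.42,93)
for n in('top','scene'):
    c=load(n);p=pts(c)
    m=(abs(p[...,0]-.62)<.16)&(abs(p[...,1]-.28)<.16)&(p[...,2]>.245)&(p[...,2]<.36)
    q=p[m]; print(n,len(q),np.round(q.mean(0),3),np.round(q.min(0),3),np.round(q.max(0),3)); u,s,v=np.linalg.svd(q-q.mean(0)); print(np.round(v[0],3))
E
```

```text
rel -1.0740 -1.3321 -0.2551 -0.0010 -0.0004 -0.2267 rows 14.0
top 323 [0.62  0.304 0.278] [0.59  0.266 0.245] [0.654 0.346 0.292]
[-0.596  0.794 -0.123]
scene 122 [0.63  0.295 0.273] [0.594 0.268 0.245] [0.658 0.343 0.288]
[ 0.634 -0.763  0.123]
```

```bash
python3 -m handwheel '1 -.8 -1 -.255 0 0 -.2267;1 -.8 -1 -.255 0 0 -.2267;1 -.8 -1 -.255 0 0 -.2267;1 -.8 -1 -.255 0 0 -.2267;1 -.8 -1 -.255 0 0 -.2267;1 -.8 -1 -.255 0 0 -.2267;1 -.8 -1 -.255 0 0 -.2267;1 -.8 -1 -.255 0 0 -.2267;1 -.8 -1 -.255 0 0 -.2267;1 -.8 -1 -.255 0 0 -.2267;1 -.8 -1 -.255 0 0 -.2267' 
python3 -c "
from h import *
st();rel(.5,-.2,.42,93)"
```

```text
t: 1.52
tool_pos: [0.4202, -0.0034, 0.4204]
ee_rot: [-0.024, 1.0, -0.0, 0.001]
wrist_force: [-0.3, 0.2, 0.5]
grip_width: 0.0874
finger_force: 0.0
t 1.525 pos [ 0.4202 -0.0034  0.4204] R [[-0.999, -0.049, 0.002], [-0.049, 0.999, -0.001], [-0.002, -0.001, -1.0]] F [-0.3  0.2  0.5] g 0.08739976757054786
rel -0.1404 -0.4005 0.0015 -0.0007 0.0011 -0.0024 rows 4.0
```

```bash
python3 -m handwheel '1 -.1404 -.4 0 0 0 0;1 -.1404 -.4 0 0 0 0;1 -.1404 -.4 0 0 0 0;1 -.1404 -.4 0 0 0 0;1 -.1404 -.4 0 0 0 0' >/dev/null
python3 - <<'E'
from h import *
st(); c=cam('wrist','tray1.png'); p=pts(c)
z=p[...,2]; 
for lo,hi in((.012,.0225),(.0225,.031)): pass
cv2.imwrite('pics/tray1b.png',cv2.resize(c['frame'],None,fx=1.4,fy=1.4,interpolation=cv2.INTER_CUBIC))
hsv=cv2.cvtColor(c['frame'],cv2.COLOR_BGR2HSV)
m=((hsv[...,1]>180)&((hsv[...,0]<12)|(hsv[...,0]>172))&(hsv[...,2]>80)).astype(np.uint8)
k,l,s,ce=cv2.connectedComponentsWithStats(m)
for i in range(1,k):
    if s[i,4]>60: print(np.round(ce[i]),s[i,4],np.round(np.median(p[l==i],0),4),np.round(p[l==i].max(0),3),np.round(p[l==i].min(0),3))
E
```

```text
t 2.15 pos [ 0.4996 -0.1973  0.4189] R [[-0.999, -0.05, -0.001], [-0.05, 0.999, 0.001], [0.001, 0.001, -1.0]] F [ 0.1  1.2 -0.6] g 0.08721757053593965
[345. 237.] 175 [ 0.6105 -0.0965  0.0293] [ 0.623 -0.084  0.511] [ 0.416 -0.201  0.022]
```

View pics/tray1b.png

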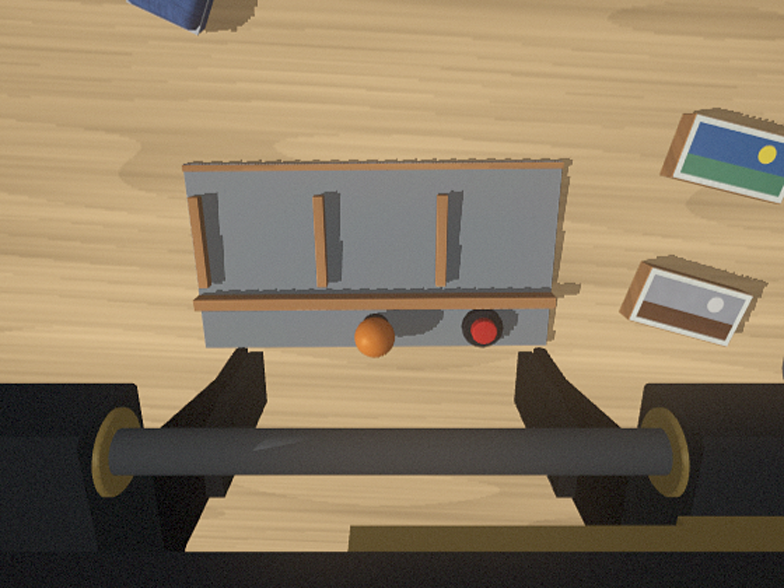

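Wrist view: tray floor corners are near (185,172), (563,168), (548,345), (205,348). Rail at y≈300, stops at x≈200, 320, 442, ball (375,337), button (483,330). I'll enlarge it for accuracy.

```bash
python3 - <<'E'
from h import *
c=load('wrist'); cv2.imwrite('pics/tray1c.png',cv2.resize(c['frame'][105:260,122:418],None,fx=2.7,fy=2.7,interpolation=cv2.INTER_CUBIC))
E
```

```text
(no output)
```

View pics/tray1c.png

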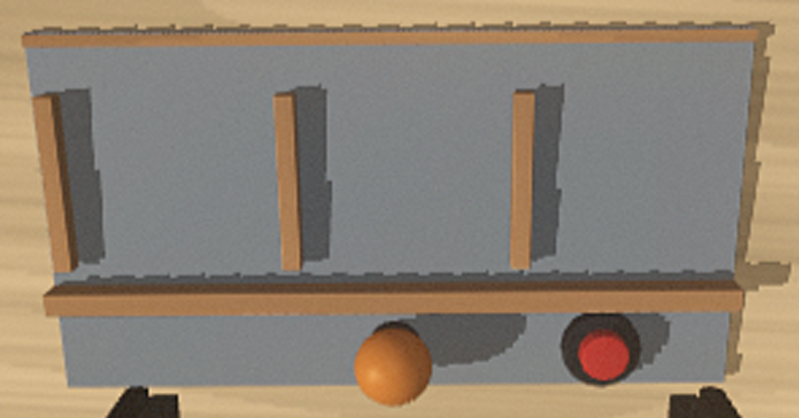

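```bash
python3 - <<'E'
from h import *
from scipy.optimize import least_squares
c=load('wrist'); f=210/np.tan(np.radians(c['fov_y'])/2); Rc=R.from_quat(c['orientation']).as_matrix()
T=[(-95,-180,8),(-95,180,8),(95,180,8),(95,-180,8),(47,-180,26),(47,180,26)]
P=[(27,46),(757,41),(727,383),(68,386),(47,314),(742,306)]
S=[(-65,-118,20),(25,-118,20),(-65,0,20),(25,0,20),(-65,118,20),(25,118,20)]; Q=[(54,96),(72,270),(295,94),(299,270),(534,91),(530,269)]
px=np.array(P+Q)/2.7+[122,105]-.3
def proj(v):
    X=np.array(T+S,float); X[6:,1]+=v[3]
    X=R.from_euler('z',v[2]).apply(X)/1000+[v[0],v[1],0]
    q=(X-c['origin'])@Rc; return q[:,:2]/q[:,2:]*f+[c['cx'],c['cy']]
r=least_squares(lambda v:(proj(v)-px).ravel(),[.54,-.22,.05,-52])
print(r.x,np.degrees(r.x[2])); print(np.round((proj(r.x)-px),1).tolist())
x,y,a,s=r.x; Rz=R.from_euler('z',a).as_matrix()
for i in range(3):
    b=Rz@[.035,(s+118*(i-1))/1000,0]+[x,y,0]; h=Rz@[.035-.055,(s+118*(i-1)+29)/1000,0]+[x,y,0]
    print('bay',i,np.round(b,4),'home',np.round(h,4))
def ray(u,v,z):
    u=u/2.7+122-.3;v=v/2.7+105-.3; d=Rc@[(u-c['cx'])/f,(v-c['cy'])/f,1]; return c['origin']+d*(z-c['origin'][2])/d[2]
print('ball',ray(393,365,.038),'btn',ray(604,356,.03), 'btn tray',Rz.T@(ray(604,356,.03)-[x,y,0]),'ball tray',Rz.T@(ray(393,365,.038)-[x,y,0]))
# camera stand disc from scene & top
for n in('top','scene'):
    d=load(n);p=pts(d); m=(np.hypot(p[...,0]-.615,p[...,1]-.27)<.09)&(p[...,2]>.012)&(p[...,2]<.022); q=p[m][:,:2]
    print(n,m.sum(),q.min(0),q.max(0), cv2.minEnclosingCircle((q*1000).astype(np.float32)))
E
```

```text
[  0.54832895  -0.20811192   0.055431   -48.04438369] 3.175962368992954
[[-1.1, -5.0], [1.0, -4.7], [-0.3, 0.7], [-0.0, 1.0], [-0.5, 1.4], [0.9, 2.9], [-1.1, 0.5], [-0.1, 1.3], [-0.6, 0.8], [0.8, 0.8], [0.6, 1.4], [0.3, 0.7]]
bay 0 [ 0.5925 -0.372   0.    ] home [ 0.536  -0.3461  0.    ]
bay 1 [ 0.5859 -0.2541  0.    ] home [ 0.5294 -0.2282  0.    ]
bay 2 [ 0.5794 -0.1363  0.    ] home [ 0.5229 -0.1104  0.    ]
ball [ 0.6176065  -0.20530569  0.038     ] btn [ 0.61058518 -0.09644648  0.03      ] btn tray [0.06834718 0.10804478 0.03      ] ball tray [ 0.06932662 -0.00103624  0.038     ]
top 583 [0.57395969 0.23234962] [0.69165977 0.34764617] ((633.2427368164062, 291.37908935546875), 60.049339294433594)
scene 445 [0.57811048 0.23194521] [0.69453529 0.35425821] ((635.3798828125, 292.5603942871094), 61.939979553222656)
```

```bash
cat >> h.py <<'E'
PIV=np.array([.634,.292,.14])
def camR(yaw,tilt): # columns: lens dir, left, up
    return (R.from_euler('z',yaw)*R.from_euler('y',tilt)).as_matrix()
def hpose(yaw,tilt,back=0):
    C=camR(yaw,tilt); p=PIV+C[:,2]*(.135+.051+back)
    return p,np.stack([-C[:,0],C[:,1],-C[:,2]],1)
E
python3 - <<'E'
from h import *
y0=np.arctan2(-.788,.615)
p,Rt=hpose(y0,-.125,.1); print(p); rel(*p,Rt=Rt)
p2,_=hpose(y0,-.125,0); print(p2); rel(*p2,Rt=Rt,frm=(p,Rt))
E
```

```text
[0.61206184 0.32010938 0.42376853]
rel -0.2790 1.0188 -0.0076 0.0389 -0.0750 0.6102 rows 9.0
[0.61973253 0.31028092 0.32454877]
rel 0.0000 -0.0000 0.2000 0.0000 0.0000 0.0000 rows 2.0
```

```bash
python3 -m handwheel '1 -.279 1 -.02 .039 -.075 .61;1 -.279 1 -.02 .039 -.075 .61;1 -.279 1 -.02 .039 -.075 .61;1 -.279 1 -.02 .039 -.075 .61;1 -.279 1 -.02 .039 -.075 .61;1 -.279 1 -.02 .039 -.075 .61;1 -.279 1 -.02 .039 -.075 .61;1 -.279 1 -.02 .039 -.075 .61;1 -.279 1 -.02 .039 -.075 .61;1 -.279 1 -.02 .039 -.075 .61;1 -.279 1 -.02 .039 -.075 .61' 
python3 - <<'E'
from h import *
y0=np.arctan2(-.788,.615)
p,Rt=hpose(y0,-.125,0); rel(*p,Rt=Rt); c=cam('wrist')
cv2.imwrite('pics/handle.png',c['frame'])
E
```

```text
t: 3.58
tool_pos: [0.6108, 0.311, 0.4297]
ee_rot: [0.436, 0.898, -0.029, 0.057]
wrist_force: [0.7, -0.6, 0.6]
grip_width: 0.0871
finger_force: 0.0
rel 0.0146 0.0136 0.2101 -0.0009 0.0016 0.0022 rows 2.0
```

View pics/handle.png

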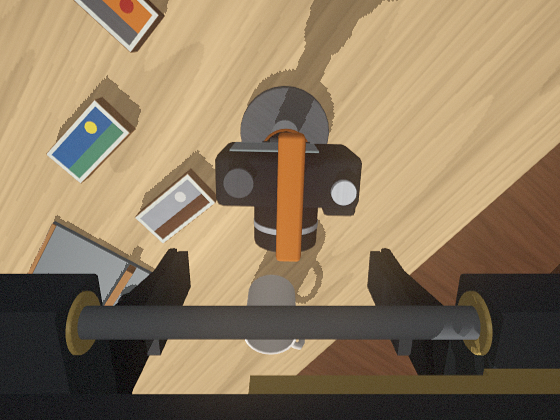

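The handle bar (290,195) lies centred between the fingers and aligned with them. I'll descend, close gently, and read the pose.

```bash
python3 -m handwheel '1 .0146 .0136 .11 0 0 0;1 .0146 .0136 .21 0 0 0;1 .0146 .0136 .21 0 0 0;.1 .0146 .0136 .21 0 0 0;.1 .0146 .0136 .21 0 0 0;.1 .0146 .0136 .21 0 0 0;.1 .0146 .0136 .21 0 0 0;.1 .0146 .0136 .21 0 0 0' 15
python3 - <<'E'
from h import *
st(); c=cam('top'); p=pts(c)
m=(abs(p[...,0]-.62)<.16)&(abs(p[...,1]-.28)<.16)&(p[...,2]>.2)&(p[...,2]<.235); print(m.sum(),p[m].mean(0))
c=cam('wrist','grip.png')
y0=np.arctan2(-.788,.615)
s=readout.sense(); F=(np.array(s['tool_pos']),R.from_quat(s['ee_rot']).as_matrix()); 
C0=camR(y0,-.125); 
# rigid motion about the pivot, printed per step
y1=np.arctan2(-.2055-.292,.6175-.634); t1=.30; print(y0,y1)
for k in np.linspace(0,1,11)[1:]:
    C=camR(y0+k*(y1-y0),-.125+k*(t1+.125)); M=C@C0.T
    q=PIV+M@(F[0]-PIV); rel(*q,Rt=M@F[1],frm=F)
E
```

```text
t: 4.62
tool_pos: [0.6219, 0.3096, 0.325]
ee_rot: [0.437, 0.897, -0.028, 0.058]
wrist_force: [0.4, 0.1, -0.7]
grip_width: 0.045
finger_force: 0.0
t 4.625 pos [0.6219 0.3096 0.325 ] R [[-0.611, 0.788, 0.079], [0.781, 0.616, -0.1], [-0.128, 0.0, -0.992]] F [ 0.4  0.1 -0.7] g 0.04497262055739862
543 [0.63357524 0.26466714 0.22009599]
-0.9080860541100276 -1.6039500034631133
rel -0.0160 0.0019 0.0006 0.0047 0.0270 0.0441 rows 1.0
rel -0.0320 0.0015 0.0018 0.0075 0.0540 0.0883 rows 1.0
rel -0.0477 -0.0011 0.0037 0.0084 0.0809 0.1327 rows 2.0
rel -0.0627 -0.0058 0.0061 0.0075 0.1075 0.1773 rows 2.0
rel -0.0770 -0.0126 0.0092 0.0046 0.1339 0.2219 rows 3.0
rel -0.0902 -0.0213 0.0128 -0.0001 0.1599 0.2665 rows 3.0
rel -0.1021 -0.0320 0.0169 -0.0067 0.1856 0.3112 rows 4.0
rel -0.1126 -0.0443 0.0214 -0.0153 0.2108 0.3558 rows 4.0
rel -0.1213 -0.0582 0.0264 -0.0257 0.2354 0.4003 rows 4.0
rel -0.1282 -0.0734 0.0318 -0.0380 0.2594 0.4447 rows 5.0
```

View pics/grip.png

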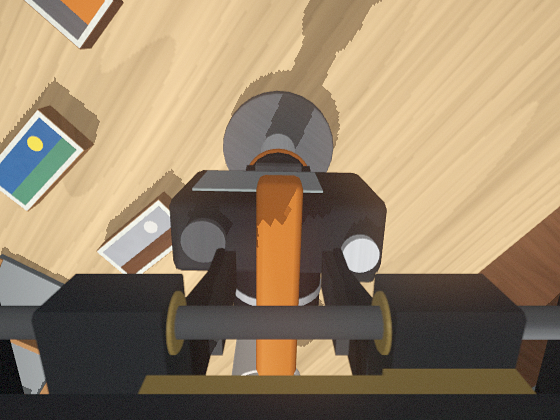

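The bar is centred between the fingers, which are still closing (45 mm). I'll close fully.

```bash
python3 -m handwheel '.1 0 0 0 0 0 0;.1 0 0 0 0 0 0;.1 0 0 0 0 0 0;.1 0 0 0 0 0 0;.1 0 0 0 0 0 0' 25
```

```text
t: 5.35
tool_pos: [0.6217, 0.3094, 0.3246]
ee_rot: [0.437, 0.897, -0.028, 0.057]
wrist_force: [-1.0, -1.1, -0.9]
grip_width: 0.0179
finger_force: 25.0
```

```bash
python3 -m handwheel '.1 -.016 .002 .0006 .0047 .027 .0441;.1 -.032 .0015 .0018 .0075 .054 .0883;.1 -.0477 -.0011 .0037 .0084 .0809 .1327;.1 -.0627 -.0058 .0061 .0075 .1075 .1773;.1 -.077 -.0126 .0092 .0046 .1339 .2219;.1 -.0902 -.0213 .0128 0 .16 .2665;.1 -.1021 -.032 .0169 -.0067 .1856 .3112;.1 -.1126 -.0443 .0214 -.0153 .2108 .3558;.1 -.1213 -.0582 .0264 -.0257 .2354 .4003;.1 -.1282 -.0734 .0318 -.038 .2594 .4447;.1 -.1282 -.0734 .0318 -.038 .2594 .4447;.1 -.1282 -.0734 .0318 -.038 .2594 .4447'
python3 - <<'E'
from h import *
s=st(); M=R.from_quat(s['ee_rot']).as_matrix(); print('yaw',np.arctan2(-M[1,0],-M[0,0]),'tilt',np.arcsin(M[2,0]))
E
```

```text
t: 6.85
tool_pos: [0.6325, 0.2352, 0.3162]
ee_rot: [0.71, 0.689, 0.105, -0.103]
wrist_force: [-2.8, -2.2, -2.9]
grip_width: 0.0173
finger_force: 25.0
t 6.85 pos [0.6325 0.2352 0.3162] R [[0.03, 1.0, 0.006], [0.956, -0.031, 0.291], [0.291, -0.003, -0.957]] F [-2.8 -2.2 -2.9] g 0.017259493407606952
yaw -1.6021492284114434 tilt 0.29540148852916337
```

```bash
python3 -m handwheel '1 0 0 0 0 0 0;1 0 0 0 0 0 0;1 0 0 0 0 0 0;1 0 0 0 0 0 0;1 0 0 0 0 0 0;1 0 0 -.1 0 0 0;1 0 0 -.2 0 0 0;1 0 0 -.3 0 0 0;1 0 0 -.3 0 0 0'
python3 - <<'E'
from h import *
st()
for n in('wrist','scene'):
    c=cam(n,n+'2.png'); p=pts(c)
    hsv=cv2.cvtColor(c['frame'],cv2.COLOR_BGR2HSV); 
    m=(abs(p[...,0]-.634)<.08)&(abs(p[...,1]-.26)<.1)&(p[...,2]>.2)&(p[...,2]<.30)&(hsv[...,1]>170)&(hsv[...,0]<20)
    q=p[m]; print(n,len(q),q.mean(0) if len(q) else ''); 
    if len(q)>20:
        (x,y),(w,h),a=cv2.minAreaRect((q[:,:2]*1000).astype(np.float32)); print('rect',x,y,w,h,a)
        u,s,v=np.linalg.svd(q-q.mean(0),full_matrices=False); print(np.round(v[0],3))
c=load('scene'); a=cv2.resize(c['frame'][110:350,180:440],None,fx=3,fy=3,interpolation=cv2.INTER_CUBIC)[:600]; cv2.imwrite('pics/scene2c.png',a)
print('blocks');blocks(c)
E
```

```text
t: 7.98
tool_pos: [0.6335, 0.1905, 0.4662]
ee_rot: [0.71, 0.688, 0.111, -0.099]
wrist_force: [-0.0, 0.4, -0.1]
grip_width: 0.0864
finger_force: 0.0
t 7.975 pos [0.6335 0.1905 0.4662] R [[0.029, 0.999, 0.021], [0.955, -0.034, 0.293], [0.294, 0.012, -0.956]] F [-0.   0.4 -0.1] g 0.08638123056818921
wrist 1962 [0.63222076 0.26013342 0.27875   ]
rect 627.10107421875 256.0662841796875 87.30974578857422 38.35029220581055 80.55860137939453
[0.065 0.958 0.281]
scene 134 [0.63447195 0.24465352 0.27236559]
rect 633.870361328125 249.03392028808594 83.5931625366211 17.808753967285156 88.41175842285156
[0.022 0.942 0.334]
blocks
px [297.  67.] xy -1319.3 2240.8 wh 772 131 ang -87.9 z 32.0 n 177
px [165.  74.] xy -1992.1 1262.0 wh 668 74 ang 88.1 z 30.4 n 218
px [299.  86.] xy -868.3 1812.0 wh 997 72 ang 88.1 z 33.2 n 216
px [479.  88.] xy 89.0 2594.2 wh 1301 107 ang 0.9 z 31.1 n 662
px [325. 172.] xy 164.4 639.4 wh 221 152 ang 89.7 z 30.4 n 353
px [194. 213.] xy 35.3 -33.1 wh 188 102 ang 44.7 z 30.7 n 321
px [317. 213.] xy 375.4 291.2 wh 111 65 ang -5.1 z 21.5 n 254
px [300. 238.] xy 433.8 119.0 wh 114 62 ang 80.0 z 21.9 n 330
px [332. 257.] xy 579.4 105.6 wh 112 61 ang 75.5 z 22.3 n 405
px [150. 288.] xy 269.4 -370.9 wh 161 62 ang -20.9 z 33.6 n 871
px [269. 313.] xy 610.5 -207.1 wh 362 57 ang -86.8 z 24.2 n 745
px [386. 299.] xy 812.8 44.6 wh 104 41 ang 24.1 z 30.4 n 257
```

View pics/scene2c.png

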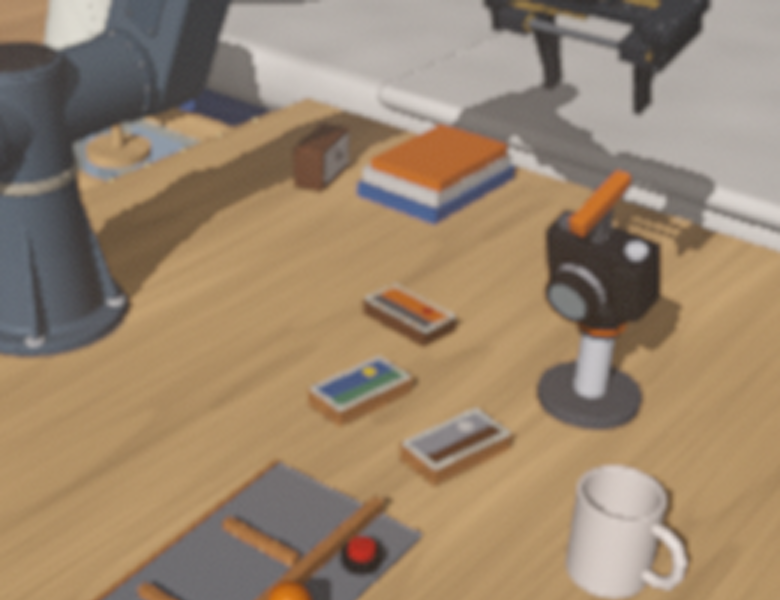

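The scene view shows the lens facing down towards the ball, the handle tilted forward, and the blocks unmoved. Next is the green block.

```bash
python3 - <<'E'
from h import *
from scipy.optimize import least_squares
# refit of the tray is not needed from a new image: drop the two near corners (edge was read wrongly)
rel(.433,.1185,.2,-10.7)
E
cat > fit.py <<'E'
E
python3 - <<'E'
# refit tray from the stored wrist picture's pixel readings
from h import *
from scipy.optimize import least_squares
im=cv2.imread('pics/tray1.png') is not None
E
```

```text
rel -0.3038 -0.3931 0.4518 -0.0139 -0.1888 0.0974 rows 6.0
```

```bash
rm fit.py; python3 -m handwheel '1 -.3038 -.3931 .35 -.014 -.189 .097;1 -.3038 -.3931 .35 -.014 -.189 .097;1 -.3038 -.3931 .35 -.014 -.189 .097;1 -.3038 -.3931 .4518 -.014 -.189 .097;1 -.3038 -.3931 .4518 -.014 -.189 .097;1 -.3038 -.3931 .4518 -.014 -.189 .097;1 -.3038 -.3931 .4518 -.014 -.189 .097;1 -.3038 -.3931 .4518 -.014 -.189 .097'
python3 - <<'E'
from h import *
st(); c=cam('top'); blocks(c); c=cam('wrist'); print('w'); blocks(c); rel(.433,.1185,.085,-10.7)
E
```

```text
t: 9.07
tool_pos: [0.4341, 0.1189, 0.2002]
ee_rot: [0.77, 0.639, 0.0, 0.0]
wrist_force: [0.0, 0.4, -0.5]
grip_width: 0.0873
finger_force: 0.0
t 9.075 pos [0.4341 0.1189 0.2002] R [[0.184, 0.983, 0.001], [0.983, -0.184, -0.0], [0.0, 0.001, -1.0]] F [ 0.   0.4 -0.5] g 0.08728827101548732
px [178. 190.] xy 608.7 274.2 wh 114 63 ang -56.3 z 19.2 n 294
px [317. 195.] xy 607.2 -208.4 wh 356 55 ang -86.9 z 25.1 n 552
px [231. 198.] xy 576.1 105.6 wh 110 59 ang 77.3 z 23.8 n 415
px [234. 245.] xy 426.0 86.9 wh 58 46 ang -10.3 z 23.5 n 258
px [378. 295.] xy 265.3 -370.6 wh 160 64 ang -21.0 z 34.6 n 1056
w
px [128.   9.] xy 369.9 266.3 wh 110 13 ang -10.4 z 23.3 n 2925
px [467. 179.] xy 577.5 107.7 wh 110 59 ang 77.2 z 23.4 n 11383
px [275. 197.] xy 433.0 120.6 wh 110 58 ang 79.7 z 23.5 n 10529
rel -0.0014 -0.0038 0.2316 0.0018 -0.0003 0.0008 rows 2.0
```

```bash
python3 -m handwheel '1 0 -.002 .1 0 0 0;1 0 -.002 .2 0 0 0;1 0 -.002 .231 0 0 0;1 0 -.002 .231 0 0 0;.5 0 -.002 .231 0 0 0;.5 0 -.002 .231 0 0 0;.5 0 -.002 .231 0 0 0;.5 0 -.002 .231 0 0 0;.5 0 -.002 .231 0 0 0' 30
python3 -m handwheel '.5 0 0 0 0 0 0;.5 0 0 -.05 0 0 0;.5 0 0 -.12 0 0 0;.5 0 0 -.12 0 0 0'
python3 - <<'E'
from h import *
st(); c=cam('wrist','held.png'); p=pts(c); blocks(c,zlo=.06,zhi=.095); 
a=np.radians(3.18); h=np.array([.5283,-.228]); o=np.array([[np.cos(a),-np.sin(a)],[np.sin(a),np.cos(a)]])@[-.010,.008]
print(h+o); rel(*(h+o),.145,-86.8)
E
```

```text
t: 10.3
tool_pos: [0.4323, 0.1188, 0.085]
ee_rot: [0.77, 0.638, 0.0, 0.0]
wrist_force: [0.5, -0.4, 6.1]
grip_width: 0.0576
finger_force: 30.0
t: 10.8
tool_pos: [0.4331, 0.1189, 0.1461]
ee_rot: [0.77, 0.638, 0.002, 0.001]
wrist_force: [0.2, -0.9, -1.5]
grip_width: 0.0579
finger_force: 30.0
t 10.8 pos [0.4331 0.1189 0.1461] R [[0.185, 0.983, 0.004], [0.983, -0.185, -0.0], [0.001, 0.004, -1.0]] F [ 0.2 -0.9 -1.5] g 0.0578989339006524
px [278. 229.] xy 437.7 139.8 wh 76 71 ang -10.4 z 84.5 n 21053
px [278. 356.] xy 426.0 76.6 wh 58 22 ang -10.5 z 84.4 n 3731
[ 0.51787161 -0.22056705]
rel -0.6356 0.2934 0.0005 0.0009 -0.0009 0.8462 rows 8.0
```

```bash
python3 -m handwheel '.5 -.6356 .2934 0 0 0 .846;.5 -.6356 .2934 0 0 0 .846;.5 -.6356 .2934 0 0 0 .846;.5 -.6356 .2934 0 0 0 .846;.5 -.6356 .2934 0 0 0 .846;.5 -.6356 .2934 0 0 0 .846;.5 -.6356 .2934 0 0 0 .846;.5 -.6356 .2934 0 0 0 .846;.5 -.6356 .2934 0 0 0 .846;.5 -.6356 .2934 0 0 0 .846'
python3 - <<'E'
from h import *
st(); a=np.radians(3.18); h=np.array([.5283,-.228]); o=np.array([[np.cos(a),-np.sin(a)],[np.sin(a),np.cos(a)]])@[-.010,.008]
rel(*(h+o),.094,-86.8)
E
```

```text
t: 12.1
tool_pos: [0.5172, -0.2197, 0.144]
ee_rot: [1.0, 0.029, -0.001, -0.0]
wrist_force: [0.6, -0.3, -0.6]
grip_width: 0.0576
finger_force: 30.0
t 12.1 pos [ 0.5172 -0.2197  0.144 ] R [[0.998, 0.059, -0.001], [0.059, -0.998, 0.001], [-0.001, -0.001, -1.0]] F [ 0.6 -0.3 -0.6] g 0.05763430998866972
rel 0.0014 0.0018 0.1000 -0.0004 0.0009 0.0017 rows 1.0
```

```bash
python3 -m handwheel '.5 0 .002 .05 0 0 0;.5 0 .002 .09 0 0 0;.5 0 .002 .1 0 0 0;.5 0 .002 .1 0 0 0'
python3 -m handwheel '.5 .004 0 0 0 0 0;.5 .008 0 0 0 0 0;.5 .012 0 0 0 0 0;.5 .012 0 0 0 0 0'; python3 -c "
from h import *
st()"
```

```text
t: 12.6
tool_pos: [0.5176, -0.2213, 0.0945]
ee_rot: [1.0, 0.029, -0.0, 0.0]
wrist_force: [0.7, -0.3, -0.6]
grip_width: 0.0577
finger_force: 30.0
t: 13.1
tool_pos: [0.5238, -0.2214, 0.0947]
ee_rot: [1.0, 0.028, 0.0, 0.0]
wrist_force: [-0.2, -0.0, -1.0]
grip_width: 0.0576
finger_force: 30.0
t 13.1 pos [ 0.5238 -0.2214  0.0947] R [[0.998, 0.056, 0.0], [0.056, -0.998, -0.001], [0.0, 0.001, -1.0]] F [-0.2 -0.  -1. ] g 0.057616702515087
```

```bash
python3 -m handwheel '.5 .003 0 .002 0 0 0;.5 .006 0 .002 0 0 0;.5 .009 0 .002 0 0 0;.5 .009 0 .002 0 0 0'
python3 -m handwheel '.5 0 .004 0 0 0 0;.5 0 .008 0 0 0 0;.5 0 .012 0 0 0 0;.5 0 .012 0 0 0 0'
```

```text
t: 13.6
tool_pos: [0.5273, -0.221, 0.0933]
ee_rot: [1.0, 0.028, -0.001, -0.0]
wrist_force: [-2.9, -1.5, -0.6]
grip_width: 0.0573
finger_force: 30.0
t: 14.1
tool_pos: [0.5276, -0.2267, 0.0932]
ee_rot: [1.0, 0.028, -0.001, -0.001]
wrist_force: [-4.2, 0.4, -0.1]
grip_width: 0.0575
finger_force: 30.0
```

```bash
python3 -m handwheel '.5 .002 .003 0 0 0 0;.5 .002 .006 0 0 0 0;.5 .002 .006 0 0 0 0'
python3 -m handwheel '.5 .002 .003 0 0 0 0;.5 .002 .006 0 0 0 0;.5 .002 .006 0 0 0 0'
```

```text
t: 14.48
tool_pos: [0.5278, -0.2287, 0.0932]
ee_rot: [1.0, 0.028, -0.002, -0.001]
wrist_force: [-6.7, 2.8, 0.9]
grip_width: 0.058
finger_force: 30.0
t: 14.85
tool_pos: [0.5281, -0.2303, 0.0932]
ee_rot: [1.0, 0.028, -0.003, -0.003]
wrist_force: [-7.7, 6.4, 4.2]
grip_width: 0.0575
finger_force: 30.0
```

```bash
python3 -m handwheel '.5 .001 .003 0 0 0 0;.5 .002 .008 0 0 0 0;.5 .002 .008 0 0 0 0'
python3 - <<'E'
from h import *
c=cam('wrist','w3.png'); 
E
python3 -m handwheel '.8 0 0 0 0 0 0;.8 0 0 0 0 0 0;.8 0 0 0 0 0 0;.8 0 0 0 0 0 0;.8 0 0 -.05 0 0 0;.8 0 0 -.16 0 0 0;.8 0 0 -.25 0 0 0;.8 0 0 -.25 0 0 0'
python3 - <<'E'
from h import *
st(); c=cam('wrist','w4.png'); blocks(c,zlo=.029,zhi=.04)
cv2.imwrite('pics/w4b.png',cv2.resize(c['frame'],None,fx=1.4,fy=1.4))
E
```

```text
t: 15.22
tool_pos: [0.5283, -0.231, 0.0934]
ee_rot: [1.0, 0.027, -0.005, -0.006]
wrist_force: [-6.2, 15.0, 10.5]
grip_width: 0.0574
finger_force: 30.0
t: 16.27
tool_pos: [0.5359, -0.2396, 0.2236]
ee_rot: [1.0, 0.028, 0.006, 0.005]
wrist_force: [-0.6, -0.8, -0.5]
grip_width: 0.0696
finger_force: 0.0
t 16.275 pos [ 0.5359 -0.2396  0.2236] R [[0.998, 0.056, 0.013], [0.056, -0.998, -0.009], [0.012, 0.01, -1.0]] F [-0.6 -0.8 -0.5] g 0.06955326913228418
px [88. 91.] xy 612.3 -96.0 wh 24 23 ang -18.9 z 29.7 n 619
px [264. 204.] xy 528.7 -228.8 wh 111 58 ang 3.3 z 31.5 n 9336
```

View pics/w4b.png

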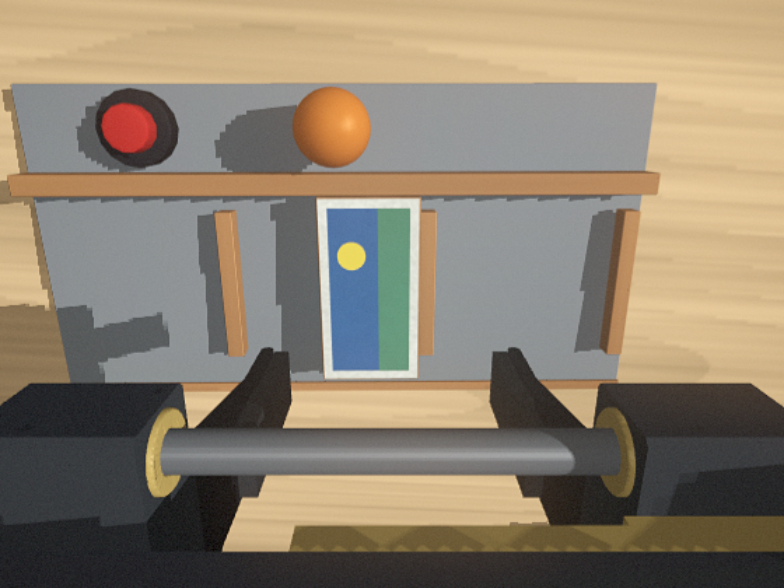

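The picture shows the green block flush against the rail and its stop in bay 1. Next: orange block to bay 0.

```bash
python3 -c "
from h import *
rel(.373,.29,.2,-96)"
```

```text
rel -0.2635 -1.0737 0.0338 0.0036 -0.0051 0.1023 rows 9.0
```

```bash
python3 -m handwheel '1 -.2635 -1 .0338 .0036 -.005 .1;1 -.2635 -1 .0338 .0036 -.005 .1;1 -.2635 -1 .0338 .0036 -.005 .1;1 -.2635 -1 .0338 .0036 -.005 .1;1 -.2635 -1 .0338 .0036 -.005 .1;1 -.2635 -1 .0338 .0036 -.005 .1;1 -.2635 -1 .0338 .0036 -.005 .1;1 -.2635 -1 .0338 .0036 -.005 .1;1 -.2635 -1 .0338 .0036 -.005 .1;1 -.2635 -1 .0338 .0036 -.005 .1;1 -.2635 -1 .0338 .0036 -.005 .1'
python3 - <<'E'
from h import *
st(); c=cam('wrist'); b=blocks(c)
for k in b:
    if abs(k[0]-373)<60 and abs(k[1]-290)<60: rel(k[0]/1000,k[1]/1000,.085,k[4]-90)
E
```

```text
t: 17.7
tool_pos: [0.3728, 0.2544, 0.201]
ee_rot: [0.999, -0.051, -0.004, -0.002]
wrist_force: [-0.2, 0.3, 0.4]
grip_width: 0.0868
finger_force: 0.0
t 17.7 pos [0.3728 0.2544 0.201 ] R [[0.995, -0.101, -0.008], [-0.101, -0.995, 0.005], [-0.009, -0.004, -1.0]] F [-0.2  0.3  0.4] g 0.08677953930898956
px [232. 200.] xy 372.9 292.6 wh 111 58 ang -6.7 z 23.5 n 10416
rel -0.0059 -0.0755 0.2327 -0.0028 0.0056 0.0094 rows 2.0
```

```bash
python3 -m handwheel '1 -.0059 -.0755 0 -.003 .0056 .009;1 -.0059 -.0755 .1 -.003 .0056 .009;1 -.0059 -.0755 .2 -.003 .0056 .009;1 -.0059 -.0755 .2325 -.003 .0056 .009;1 -.0059 -.0755 .2325 -.003 .0056 .009;.5 -.0059 -.0755 .2325 -.003 .0056 .009;.5 -.0059 -.0755 .2325 -.003 .0056 .009;.5 -.0059 -.0755 .2325 -.003 .0056 .009;.5 -.0059 -.0755 .2325 -.003 .0056 .009;.5 -.0059 -.0755 .2325 -.003 .0056 .009' 30
python3 -m handwheel '.5 0 0 0 0 0 0;.5 0 0 -.05 0 0 0;.5 0 0 -.12 0 0 0;.5 0 0 -.12 0 0 0'
python3 - <<'E'
from h import *
st(); a=np.radians(3.18); h=np.array([.5345,-.3466]); o=np.array([[np.cos(a),-np.sin(a)],[np.sin(a),np.cos(a)]])@[-.010,.008]
rel(*(h+o),.145,-86.8)
E
```

```text
t: 19.0
tool_pos: [0.3724, 0.2935, 0.0861]
ee_rot: [0.998, -0.057, 0.0, -0.0]
wrist_force: [-0.3, -1.6, 6.1]
grip_width: 0.058
finger_force: 30.0
t: 19.5
tool_pos: [0.3733, 0.2942, 0.1472]
ee_rot: [0.998, -0.057, 0.002, -0.001]
wrist_force: [-0.5, -0.0, -1.1]
grip_width: 0.0573
finger_force: 30.0
t 19.5 pos [0.3733 0.2942 0.1472] R [[0.993, -0.115, 0.005], [-0.115, -0.993, 0.002], [0.004, -0.003, -1.0]] F [-0.5 -0.  -1.1] g 0.05728578847480798
rel 0.4447 1.2239 0.0029 -0.0016 -0.0029 -0.1087 rows 11.0
```

```bash
python3 -m handwheel '.5 .37 1 0 0 0 -.1087;.5 .37 1 0 0 0 -.1087;.5 .37 1 0 0 0 -.1087;.5 .37 1 0 0 0 -.1087;.5 .37 1 0 0 0 -.1087;.5 .37 1 0 0 0 -.1087;.5 .37 1 0 0 0 -.1087;.5 .37 1 0 0 0 -.1087;.5 .37 1 0 0 0 -.1087;.5 .37 1 0 0 0 -.1087;.5 .37 1 0 0 0 -.1087'
python3 - <<'E'
from h import *
st(); a=np.radians(3.18); h=np.array([.5345,-.3466]); o=np.array([[np.cos(a),-np.sin(a)],[np.sin(a),np.cos(a)]])@[-.010,.008]
rel(*(h+o),.0935,-86.8)
E
```

```text
t: 20.88
tool_pos: [0.4973, -0.2234, 0.1441]
ee_rot: [1.0, 0.028, -0.002, -0.001]
wrist_force: [0.4, 0.3, -2.3]
grip_width: 0.0578
finger_force: 30.0
t 20.875 pos [ 0.4973 -0.2234  0.1441] R [[0.998, 0.055, -0.003], [0.055, -0.998, 0.003], [-0.003, -0.003, -1.0]] F [ 0.4  0.3 -2.3] g 0.05779661056726107
rel 0.0409 0.2345 0.1004 -0.0018 0.0019 -0.0004 rows 3.0
```

```bash
python3 -m handwheel '.5 .041 .2345 0 -.002 .002 0;.5 .041 .2345 0 -.002 .002 0;.5 .041 .2345 0 -.002 .002 0;.5 .041 .2345 0 -.002 .002 0;.5 .041 .2345 .05 -.002 .002 0;.5 .041 .2345 .09 -.002 .002 0;.5 .041 .2345 .101 -.002 .002 0;.5 .041 .2345 .101 -.002 .002 0'
python3 -m handwheel '.5 .004 0 0 0 0 0;.5 .008 0 0 0 0 0;.5 .013 0 0 0 0 0;.5 .018 0 0 0 0 0;.5 .018 0 0 0 0 0'
```

```text
t: 21.88
tool_pos: [0.5254, -0.3391, 0.0948]
ee_rot: [1.0, 0.028, 0.001, 0.001]
wrist_force: [-0.3, -1.1, -1.4]
grip_width: 0.0575
finger_force: 30.0
t: 22.5
tool_pos: [0.5344, -0.3399, 0.095]
ee_rot: [1.0, 0.028, 0.001, 0.002]
wrist_force: [-1.3, 0.4, -1.9]
grip_width: 0.058
finger_force: 30.0
```

```bash
python3 -m handwheel '.5 0 0 .002 0 0 0;.5 .003 .004 .002 0 0 0;.5 .006 .008 .002 0 0 0;.5 .006 .012 .002 0 0 0;.5 .006 .012 .002 0 0 0'
python3 -m handwheel '.5 .002 .003 0 0 0 0;.5 .004 .006 0 0 0 0;.5 .004 .009 0 0 0 0;.5 .004 .009 0 0 0 0'
```

```text
t: 23.12
tool_pos: [0.5351, -0.3418, 0.0943]
ee_rot: [1.0, 0.028, -0.002, -0.003]
wrist_force: [-7.1, 6.9, 8.7]
grip_width: 0.0572
finger_force: 30.0
t: 23.62
tool_pos: [0.5355, -0.3437, 0.0944]
ee_rot: [1.0, 0.029, -0.005, -0.006]
wrist_force: [-10.3, 11.7, 14.8]
grip_width: 0.0576
finger_force: 30.0
```

```bash
python3 -m handwheel '.5 -.002 0 -.002 0 0 0;.5 -.002 .004 -.002 0 0 0;.5 -.002 .008 -.002 0 0 0;.5 -.002 .008 -.002 0 0 0'
python3 -m handwheel '.5 0 .004 0 0 0 0;.5 0 .006 0 0 0 0;.5 .002 .006 0 0 0 0'
```

```text
t: 24.12
tool_pos: [0.5357, -0.3486, 0.0944]
ee_rot: [1.0, 0.028, -0.004, -0.005]
wrist_force: [-7.5, 9.8, 8.0]
grip_width: 0.0577
finger_force: 30.0
t: 24.5
tool_pos: [0.5359, -0.349, 0.0945]
ee_rot: [1.0, 0.029, -0.005, -0.007]
wrist_force: [-9.1, 14.6, 13.4]
grip_width: 0.0574
finger_force: 30.0
```

Now it is seated against the stop. Release, retreat and check.

```bash
python3 -m handwheel '.8 0 0 0 0 0 0;.8 0 0 0 0 0 0;.8 0 0 0 0 0 0;.8 0 0 0 0 0 0;.8 0 0 -.05 0 0 0;.8 0 0 -.16 0 0 0;.8 0 0 -.25 0 0 0;.8 0 0 -.25 0 0 0'
python3 - <<'E'
from h import *
st(); c=cam('wrist','w5.png'); blocks(c,zlo=.029,zhi=.04)
c=cam('scene'); blocks(c)
rel(.577,.106,.2,167)
E
```

```text
t: 25.5
tool_pos: [0.5427, -0.3586, 0.2252]
ee_rot: [1.0, 0.028, 0.006, 0.006]
wrist_force: [-0.4, 0.9, -0.7]
grip_width: 0.0696
finger_force: 0.0
t 25.5 pos [ 0.5427 -0.3586  0.2252] R [[0.998, 0.055, 0.013], [0.056, -0.998, -0.011], [0.012, 0.011, -1.0]] F [-0.4  0.9 -0.7] g 0.06960014461224258
px [94. 91.] xy 618.2 -219.5 wh 37 12 ang -1.9 z 37.3 n 206
px [116. 204.] xy 528.8 -229.0 wh 110 59 ang 3.1 z 31.5 n 9413
px [262. 203.] xy 535.4 -346.6 wh 111 58 ang 3.3 z 31.5 n 9244
px [291.  68.] xy -1322.5 2198.4 wh 848 123 ang -88.1 z 31.6 n 199
px [459.  85.] xy -129.1 2582.0 wh 1737 78 ang 0.1 z 31.4 n 788
px [299.  86.] xy -866.4 1808.2 wh 982 63 ang 88.2 z 32.6 n 210
px [324. 172.] xy 162.4 636.0 wh 217 157 ang -89.6 z 29.6 n 348
px [375. 240.] xy 631.1 271.7 wh 107 74 ang -20.3 z 19.4 n 156
px [332. 257.] xy 578.9 106.6 wh 112 62 ang 75.5 z 22.3 n 401
px [150. 288.] xy 270.7 -371.4 wh 159 63 ang -20.8 z 33.4 n 873
px [241. 317.] xy 556.1 -208.4 wh 360 167 ang 89.7 z 28.9 n 2434
px [386. 299.] xy 813.7 42.1 wh 105 39 ang 21.3 z 29.9 n 257
rel 0.1241 -0.9202 0.0381 -0.0009 -0.0046 1.1798 rows 10.0
```

View pics/w5.png

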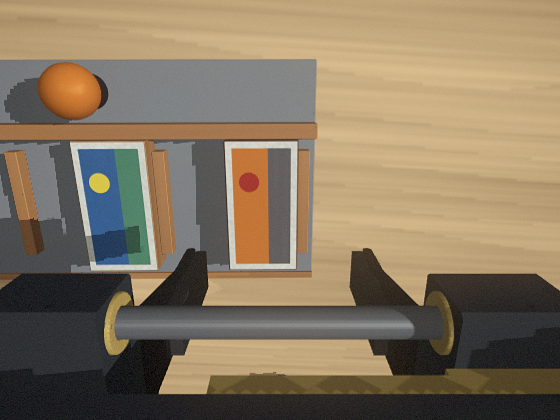

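Orange is flush in bay 0. Grey needs φ=167°, because the wrist camera must stay away from the photo camera, so I'll unwind the last joint the long way.

```bash
python3 -m handwheel '1 0 -.6 0 0 0 -.96;1 0 -.6 0 0 0 -.96;1 0 -.6 0 0 0 -.96;1 0 -.6 0 0 0 -.96;1 0 -.6 0 0 0 -.96;1 0 -.6 0 0 0 -.96;1 0 -.6 0 0 0 -.96;1 0 -.6 0 0 0 -.96;1 0 -.6 0 0 0 -.96;1 0 -.6 0 0 0 -.96'
python3 -m handwheel '1 0 0 0 0 0 -.95;1 0 0 0 0 0 -.95;1 0 0 0 0 0 -.95;1 0 0 0 0 0 -.95;1 0 0 0 0 0 -.95;1 0 0 0 0 0 -.95;1 0 0 0 0 0 -.95;1 0 0 0 0 0 -.95;1 0 0 0 0 0 -.95;1 0 0 0 0 0 -.95'
python3 - <<'E'
from h import *
s=st(); print(s['q'][5]); rel(.577,.106,.2,167)
E
```

```text
t: 26.85
tool_pos: [0.5231, -0.057, 0.2183]
ee_rot: [0.711, 0.704, -0.0, 0.001]
wrist_force: [0.4, 1.6, -0.3]
grip_width: 0.0868
finger_force: 0.0
t: 28.1
tool_pos: [0.5234, -0.0571, 0.219]
ee_rot: [0.045, 0.999, -0.001, 0.002]
wrist_force: [0.2, -0.8, -0.1]
grip_width: 0.0865
finger_force: 0.0
t 28.1 pos [ 0.5234 -0.0571  0.219 ] R [[-0.996, 0.089, 0.003], [0.089, 0.996, -0.003], [-0.003, -0.002, -1.0]] F [ 0.2 -0.8 -0.1] g 0.08650502362209721
-1.80066457265626
rel -0.0776 0.3346 0.0374 -0.0028 0.0006 -0.9124 rows 8.0
```

```bash
python3 -m handwheel '1 -.0776 .3346 .0374 -.003 0 -.9124;1 -.0776 .3346 .0374 -.003 0 -.9124;1 -.0776 .3346 .0374 -.003 0 -.9124;1 -.0776 .3346 .0374 -.003 0 -.9124;1 -.0776 .3346 .0374 -.003 0 -.9124;1 -.0776 .3346 .0374 -.003 0 -.9124;1 -.0776 .3346 .0374 -.003 0 -.9124;1 -.0776 .3346 .0374 -.003 0 -.9124;1 -.0776 .3346 .0374 -.003 0 -.9124;1 -.0776 .3346 .0374 -.003 0 -.9124;1 -.0776 .3346 .0374 -.003 0 -.9124'
python3 - <<'E'
from h import *
s=st(); print(s['q'][5]); c=cam('wrist'); b=blocks(c)
for k in b:
    if abs(k[0]-577)<60 and abs(k[1]-106)<60: rel(k[0]/1000,k[1]/1000,.085,k[4]+90)
E
```

```text
t: 29.48
tool_pos: [0.5758, 0.1196, 0.1995]
ee_rot: [-0.615, 0.788, -0.01, -0.007]
wrist_force: [-0.4, -0.4, 0.2]
grip_width: 0.0872
finger_force: 0.0
t 29.475 pos [0.5758 0.1196 0.1995] R [[-0.243, -0.97, 0.002], [-0.97, 0.243, -0.024], [0.023, -0.008, -1.0]] F [-0.4 -0.4  0.2] g 0.08723205642566305
-2.8532133032614215
px [275. 187.] xy 577.8 108.1 wh 110 58 ang 77.1 z 23.5 n 10900
px [ 24. 196.] xy 764.7 67.0 wh 73 26 ang 78.0 z 31.0 n 2166
px [256. 367.] xy 633.2 259.4 wh 112 50 ang 2.2 z 17.7 n 3070
rel 0.0160 -0.0077 0.2296 -0.0050 -0.0148 -0.0123 rows 2.0
```

The last joint is at its limit, so I'll back off about 7° and let the fingers square the block up.

```bash
python3 -m handwheel '1 0 0 0 0 0 .08;1 0 0 0 0 0 .08;1 0 0 0 0 0 .08;1 0 0 0 0 0 .08'
python3 - <<'E'
from h import *
s=st(); print(s['q'][5]); rel(.5778,.1081,.085,160)
E
```

```text
t: 30.02
tool_pos: [0.5758, 0.1199, 0.1996]
ee_rot: [-0.565, 0.825, -0.011, -0.006]
wrist_force: [-0.3, -0.7, -0.2]
grip_width: 0.0871
finger_force: 0.0
t 30.025 pos [0.5758 0.1199 0.1996] R [[-0.36, -0.933, 0.002], [-0.933, 0.36, -0.025], [0.022, -0.011, -1.0]] F [-0.3 -0.7 -0.2] g 0.08712503828019018
-2.729173617058874
rel 0.0156 -0.0098 0.2297 -0.0069 -0.0141 -0.0125 rows 2.0
```

```bash
python3 -m handwheel '1 .0156 -.0098 .05 -.007 -.014 0;1 .0156 -.0098 .13 -.007 -.014 0;1 .0156 -.0098 .2 -.007 -.014 0;1 .0156 -.0098 .2297 -.007 -.014 0;1 .0156 -.0098 .2297 -.007 -.014 0;.5 .0156 -.0098 .2297 -.007 -.014 0;.5 .0156 -.0098 .2297 -.007 -.014 0;.5 .0156 -.0098 .2297 -.007 -.014 0;.5 .0156 -.0098 .2297 -.007 -.014 0;.5 .0156 -.0098 .2297 -.007 -.014 0;.5 .0156 -.0098 .2297 -.007 -.014 0' 30
python3 -m handwheel '.5 0 0 0 0 0 0;.5 0 0 -.05 0 0 0;.5 0 0 -.12 0 0 0;.5 0 0 -.12 0 0 0'
python3 - <<'E'
from h import *
st(); a=np.radians(3.18); h=np.array([.5222,-.111]); o=np.array([[np.cos(a),-np.sin(a)],[np.sin(a),np.cos(a)]])@[-.012,.008]
c=cam('wrist'); p=pts(c); blocks(c,zlo=.075,zhi=.09)
rel(*(h+o),.145,93.2)
E
```

```text
t: 31.4
tool_pos: [0.578, 0.1082, 0.0857]
ee_rot: [-0.565, 0.825, -0.0, 0.0]
wrist_force: [0.1, -1.0, 5.4]
grip_width: 0.0589
finger_force: 28.8
t: 31.9
tool_pos: [0.5793, 0.1082, 0.147]
ee_rot: [-0.565, 0.825, -0.002, 0.002]
wrist_force: [0.7, -0.2, -1.7]
grip_width: 0.0593
finger_force: 28.7
t 31.9 pos [0.5793 0.1082 0.147 ] R [[-0.361, -0.933, 0.006], [-0.933, 0.361, -0.0], [-0.002, -0.005, -1.0]] F [ 0.7 -0.2 -1.7] g 0.0593370408860149
px [273. 229.] xy 572.5 88.6 wh 77 76 ang -20.7 z 84.6 n 20457
px [286. 354.] xy 590.2 150.8 wh 58 22 ang -14.1 z 84.8 n 3295
rel 0.4445 -0.0254 0.0009 -0.0009 0.0011 0.7293 rows 7.0
```

```bash
python3 -m handwheel '.5 .4445 -.0254 0 0 0 .8;.5 .4445 -.0254 0 0 0 .8;.5 .4445 -.0254 0 0 0 .8;.5 .4445 -.0254 0 0 0 .8;.5 .4445 -.0254 0 0 0 .8;.5 .4445 -.0254 0 0 0 .8;.5 .4445 -.0254 0 0 0 .8;.5 .4445 -.0254 0 0 0 .8;.5 .4445 -.0254 0 0 0 .8;.5 .4445 -.0254 0 0 0 .8' 40
python3 - <<'E'
from h import *
st(); a=np.radians(3.18); h=np.array([.5222,-.111]); o=np.array([[np.cos(a),-np.sin(a)],[np.sin(a),np.cos(a)]])@[-.012,.012]
rel(*(h+o),.094,86)
E
```

```text
t: 33.2
tool_pos: [0.5092, -0.1035, 0.1446]
ee_rot: [0.027, 1.0, 0.0, -0.0]
wrist_force: [-0.4, -0.6, -0.6]
grip_width: 0.0591
finger_force: 38.4
t 33.2 pos [ 0.5092 -0.1035  0.1446] R [[-0.999, 0.054, -0.001], [0.054, 0.999, 0.0], [0.001, 0.0, -1.0]] F [-0.4 -0.6 -0.6] g 0.059053621185786734
rel -0.0004 0.0077 0.1012 0.0001 -0.0004 0.0101 rows 1.0
```

```bash
python3 -m handwheel '.5 0 .008 .05 0 0 0;.5 0 .008 .09 0 0 0;.5 0 .008 .101 0 0 0;.5 0 .008 .101 0 0 0;1 0 .008 .101 0 0 0;1 0 .008 .101 0 0 0;1 0 .008 .101 0 0 0;1 0 .008 .101 0 0 0;1 0 .008 .101 0 0 -.079;1 0 .008 .101 0 0 -.079;1 0 .008 .101 0 0 -.079' 
python3 - <<'E'
from h import *
st(); c=cam('wrist','w6.png'); blocks(c,zlo=.029,zhi=.04)
E
python3 -m handwheel '.5 0 0 0 0 0 0;.5 0 0 0 0 0 0;.5 0 0 0 0 0 0;.5 0 0 0 0 0 0;.5 0 0 0 0 0 0;.5 0 0 0 0 0 0' 30
```

```text
t: 34.58
tool_pos: [0.5095, -0.0997, 0.0945]
ee_rot: [-0.034, 0.999, -0.0, -0.0]
wrist_force: [-0.9, -0.2, 0.1]
grip_width: 0.087
finger_force: 0.0
t 34.575 pos [ 0.5095 -0.0997  0.0945] R [[-0.998, -0.067, -0.0], [-0.067, 0.998, -0.0], [0.0, -0.0, -1.0]] F [-0.9 -0.2  0.1] g 0.08697668261390641
px [277. 229.] xy 490.4 -100.7 wh 73 58 ang 4.8 z 31.5 n 19145
px [ 27. 230.] xy 495.0 -215.1 wh 44 29 ang 3.6 z 31.3 n 4988
px [178. 270.] xy 511.2 -143.0 wh 23 8 ang 26.5 z 34.7 n 502
px [379. 270.] xy 505.2 -54.4 wh 23 8 ang -18.8 z 34.9 n 494
px [279. 354.] xy 554.4 -95.2 wh 58 20 ang -85.5 z 31.5 n 3326
t: 35.38
tool_pos: [0.5096, -0.0997, 0.0945]
ee_rot: [-0.034, 0.999, -0.0, 0.0]
wrist_force: [0.6, 0.9, 0.1]
grip_width: 0.0572
finger_force: 30.0
```

```bash
python3 -m handwheel '.5 -.004 0 0 0 0 .008;.5 -.008 0 0 0 0 .008;.5 -.013 0 0 0 0 .008;.5 -.018 0 0 0 0 .008;.5 -.023 0 0 0 0 .008;.5 -.027 0 0 0 0 .008;.5 -.027 0 0 0 0 .008'
python3 -m handwheel '.5 0 -.005 0 0 0 0;.5 0 -.01 0 0 0 0;.5 0 -.015 0 0 0 0;.5 0 -.018 0 0 0 0;.5 0 -.018 0 0 0 0'
```

```text
t: 36.25
tool_pos: [0.5218, -0.0987, 0.0944]
ee_rot: [-0.028, 1.0, 0.0, -0.002]
wrist_force: [-4.1, -2.3, 3.7]
grip_width: 0.0574
finger_force: 29.9
t: 36.88
tool_pos: [0.5222, -0.1064, 0.0945]
ee_rot: [-0.028, 1.0, 0.001, -0.002]
wrist_force: [-3.4, 4.2, 6.0]
grip_width: 0.0575
finger_force: 30.0
```

```bash
python3 -m handwheel '.5 -.002 -.004 0 0 0 0;.5 -.002 -.008 0 0 0 0;.5 -.003 -.008 0 0 0 0'
python3 -m handwheel '.5 -.001 -.003 -.001 0 0 0;.5 -.002 -.006 -.001 0 0 0;.5 -.002 -.006 -.001 0 0 0'
```

```text
t: 37.25
tool_pos: [0.5226, -0.1096, 0.0945]
ee_rot: [-0.028, 1.0, 0.002, -0.003]
wrist_force: [-5.7, 3.9, 6.7]
grip_width: 0.0575
finger_force: 30.0
t: 37.62
tool_pos: [0.5229, -0.112, 0.0946]
ee_rot: [-0.028, 1.0, 0.003, -0.004]
wrist_force: [-5.5, 5.9, 6.5]
grip_width: 0.0577
finger_force: 30.0
```

```bash
python3 -m handwheel '.5 -.001 -.003 0 0 0 0;.5 -.001 -.006 0 0 0 0;.5 -.001 -.006 0 0 0 0'
python3 -m handwheel '.5 0 -.004 0 0 0 0;.5 0 -.006 0 0 0 0;.5 -.001 -.006 0 0 0 0'
```

```text
t: 38.0
tool_pos: [0.5231, -0.1127, 0.0947]
ee_rot: [-0.027, 1.0, 0.005, -0.005]
wrist_force: [-4.7, 13.5, 8.1]
grip_width: 0.0576
finger_force: 29.9
t: 38.38
tool_pos: [0.5233, -0.1132, 0.0947]
ee_rot: [-0.026, 1.0, 0.007, -0.005]
wrist_force: [-3.3, 21.8, 12.0]
grip_width: 0.0579
finger_force: 29.9
```

Seated. Release and inspect everything.

```bash
python3 -m handwheel '.8 0 0 0 0 0 0;.8 0 0 0 0 0 0;.8 0 0 0 0 0 0;.8 0 0 0 0 0 0;.8 0 0 -.05 0 0 0;.8 0 0 -.16 0 0 0;.8 0 0 -.25 0 0 0;.3 0 0 -.5 0 0 0;0 0 0 -.5 0 0 0;0 0 0 -.5 0 0 0;0 0 0 -.5 0 0 0;0 0 0 -.5 0 0 0'
python3 - <<'E'
from h import *
st(); c=cam('wrist','w7.png'); blocks(c,zlo=.029,zhi=.04)
p=pts(c); hsv=cv2.cvtColor(c['frame'],cv2.COLOR_BGR2HSV)
m=((hsv[...,1]>180)&((hsv[...,0]<6)|(hsv[...,0]>172))&(p[...,1]<-.05)&(p[...,1]>-.14)&(p[...,2]<.1)); print(m.sum(),np.median(p[m],0))
cv2.imwrite('pics/w7b.png',cv2.resize(c['frame'],None,fx=1.4,fy=1.4))
E
```

```text
t: 39.88
tool_pos: [0.527, -0.1201, 0.343]
ee_rot: [-0.028, 1.0, 0.001, -0.002]
wrist_force: [0.1, -0.7, -0.2]
grip_width: 0.0274
finger_force: 0.0
t 39.875 pos [ 0.527  -0.1201  0.343 ] R [[-0.998, -0.056, -0.003], [-0.056, 0.998, 0.002], [0.003, 0.002, -1.0]] F [ 0.1 -0.7 -0.2] g 0.027352374795194638
px [ 71. 160.] xy 535.7 -346.3 wh 110 60 ang 3.6 z 31.5 n 5249
px [178. 160.] xy 529.1 -228.6 wh 110 58 ang 3.2 z 31.5 n 5196
px [286. 160.] xy 522.6 -110.8 wh 110 58 ang 3.3 z 31.6 n 5161
px [293. 239.] xy 611.8 -96.0 wh 23 22 ang 3.1 z 29.8 n 196
5 [ 0.61253881 -0.08947607  0.02846821]
```

View pics/w7b.png

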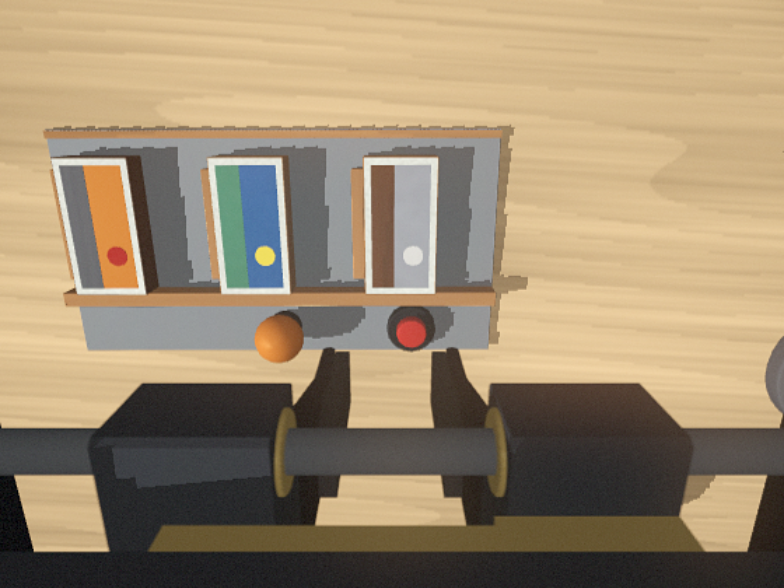

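All three blocks are flush at the rail and their stops, with centres exactly 118 mm apart. Before pressing, one last check of the camera aim.

```bash
python3 - <<'E'
from h import *
B=np.array([.6175,-.2055,.038])
for n in('top','scene'):
    c=cam(n,n+'9.png'); p=pts(c); hsv=cv2.cvtColor(c['frame'],cv2.COLOR_BGR2HSV)
    m=(abs(p[...,0]-.634)<.08)&(abs(p[...,1]-.25)<.1)&(p[...,2]>.25)&(p[...,2]<.31)&(hsv[...,1]>150)&(hsv[...,0]<15)
    q=p[m]; u,s,v=np.linalg.svd(q-q.mean(0),full_matrices=False); d=v[0]*-np.sign(v[0][1])
    (x,y),(w,h),a=cv2.minAreaRect((q[:,:2]*1000).astype(np.float32)); print(n,len(q),q.mean(0),d,'rect',x,y,w,h,a)
    yaw=np.arctan2(d[1],d[0]); til=-np.arcsin(d[2]); C=camR(yaw,til)
    print('yaw',yaw,'tilt',til,'ball in lens',C.T@(B-PIV)-[.0675,0,.05])
s=st(); rel(.612,-.096,.12,93.2)
E
```

```text
top 223 [0.6309021  0.25110969 0.27714014] [-0.03547979 -0.9545682  -0.29587283] rect 631.307861328125 251.28558349609375 81.14266204833984 18.2476863861084 88.15084838867188
yaw -1.6079476405351483 tilt 0.30036913258692677 ball in lens [ 4.38162126e-01  1.98991267e-03 -1.56697291e-04]
scene 142 [0.63459916 0.24286396 0.27157899] [-0.02322913 -0.94162657 -0.33585683] rect 633.3905029296875 250.00173950195312 84.61558532714844 20.15214729309082 87.66352844238281
yaw -1.5954604756670538 tilt 0.34251475253364516 ball in lens [ 0.4355999  -0.00422581  0.02109949]
t 40.025 pos [ 0.5273 -0.1203  0.3433] R [[-0.998, -0.056, -0.003], [-0.056, 0.998, 0.001], [0.003, 0.002, -1.0]] F [-0.2  0.8  0.9] g 0.01612059656783208
rel -0.1730 0.0384 0.4462 0.0010 -0.0017 0.0003 rows 4.0
```

```bash
python3 -m handwheel '0 -.173 .0384 .1 0 0 0;0 -.173 .0384 .2 0 0 0;0 -.173 .0384 .3 0 0 0;0 -.173 .0384 .4 0 0 0;0 -.173 .0384 .446 0 0 0;0 -.173 .0384 .446 0 0 0'
python3 -c "
from h import *
st();rel(.612,-.096,.1,93.2)"
```

```text
t: 40.78
tool_pos: [0.6113, -0.0959, 0.1188]
ee_rot: [-0.028, 1.0, 0.001, -0.003]
wrist_force: [-0.6, -0.4, -0.2]
grip_width: 0.0004
finger_force: 0.0
t 40.775 pos [ 0.6113 -0.0959  0.1188] R [[-0.998, -0.056, -0.006], [-0.056, 0.998, 0.002], [0.006, 0.003, -1.0]] F [-0.6 -0.4 -0.2] g 0.0004430826113636369
rel -0.0015 -0.0004 0.0376 0.0016 -0.0039 0.0002 rows 1.0
```

```bash
python3 -m handwheel '0 -.001 0 .02 0 0 0;0 -.001 0 .036 0 0 0;0 -.001 0 .042 0 0 0;0 -.001 0 .047 0 0 0;0 -.001 0 .052 0 0 0;0 -.001 0 .052 0 0 0'
```

```text
t: 41.52
tool_pos: [0.6137, -0.0965, 0.0963]
ee_rot: [-0.028, 1.0, -0.0, 0.0]
wrist_force: [-1.0, 0.3, 2.4]
grip_width: 0.0006
finger_force: 1.4
```

```bash
python3 -m handwheel '0 0 0 .004 0 0 0;0 0 0 .008 0 0 0;0 0 0 .01 0 0 0;0 0 0 .01 0 0 0'; python3 -m handwheel '0 0 0 .002 0 0 0;0 0 0 .004 0 0 0;0 0 0 .004 0 0 0'
```

```text
t: 42.02
tool_pos: [0.6138, -0.0965, 0.0939]
ee_rot: [-0.028, 1.0, -0.0, 0.001]
wrist_force: [-3.8, 0.7, 17.1]
grip_width: 0.0005
finger_force: 9.3
t: 42.4
tool_pos: [0.6138, -0.0965, 0.0936]
ee_rot: [-0.028, 1.0, -0.0, 0.001]
wrist_force: [-7.6, 1.9, 28.0]
grip_width: 0.0009
finger_force: 14.3
```

The button is fully down (hard stop). I'll release it, back off and check.

```bash
python3 -m handwheel '0 0 0 -.03 0 0 0;0 0 0 -.1 0 0 0;0 0 0 -.2 0 0 0;0 0 0 -.3 0 0 0;0 .1 0 -.45 0 0 0;0 .1 0 -.45 0 0 0;0 .1 0 -.45 0 0 0;0 .1 0 -.45 0 0 0;0 .1 0 -.45 0 0 0'
python3 - <<'E'
from h import *
st(); c=cam('wrist','w8.png'); blocks(c,zlo=.029,zhi=.04); cam('scene','s8.png')
E
```

```text
t: 43.52
tool_pos: [0.5637, -0.0991, 0.312]
ee_rot: [-0.028, 1.0, 0.001, -0.001]
wrist_force: [-0.1, 0.4, -0.2]
grip_width: 0.0004
finger_force: 0.0
t 43.525 pos [ 0.5637 -0.0991  0.312 ] R [[-0.998, -0.056, -0.003], [-0.056, 0.998, 0.001], [0.003, 0.001, -1.0]] F [-0.1  0.4 -0.2] g 0.0003675772110292131
px [ 31. 130.] xy 536.0 -346.2 wh 110 60 ang 3.1 z 31.4 n 6328
px [148. 128.] xy 528.8 -228.6 wh 109 59 ang 3.4 z 31.5 n 6549
px [268. 128.] xy 522.2 -110.9 wh 109 58 ang 3.2 z 31.5 n 6522
px [278. 217.] xy 612.0 -96.0 wh 24 22 ang -60.3 z 29.7 n 264
```

View pics/s8.png

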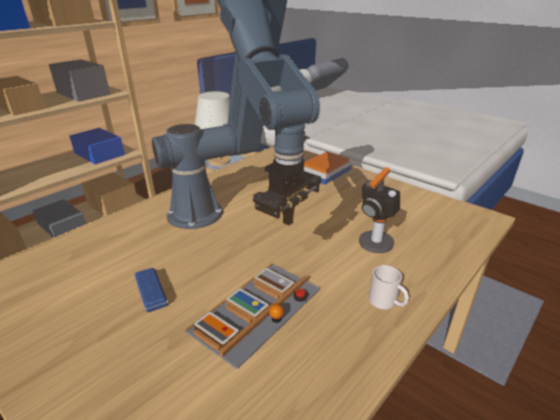

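The scene view shows all three blocks in the tray around (246,303), the camera aimed at the ball, and the mug and case untouched. The wrist camera puts the button top back up at 29.7 mm.

```bash
python3 -c "
from workcell import order
print(order.sign_off())"
```

```text
the job is handed in; nothing more can be done
None
```

The job is handed in, verdict not shown: all three blocks sit flush in their bays, the lens is aimed at the ball, the shutter was pressed fully and came back up, and the mug and case are undisturbed.

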